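# Sort the measured parts off the inspection mat

## Robot

A 6-joint arm with a two-finger parallel gripper is mounted at the origin on the work surface. World frame = base frame: x ahead of the robot, y to its left, z up, the work surface at z = 0. Lengths are in m, angles in rad, forces in N, time in s.
With the tool pointing down it reaches from about 0.35 to 0.725 m from the base axis. Payload 6 kg.
Tool frame: the origin (TCP) lies midway between the tips of the shut fingers; the grasp point (between the pads) lies 19 mm behind it; z points along the fingers, y is the line along which they close (so a half turn about z gives the same grasp; the last joint's range is limited). The gripper opens to 85 mm and grips with 20 to 120 N. Pads are 22 mm wide; open, the fingers measure 114 mm over their backs; the gripper's body (76 mm by 85 mm) begins 54 mm behind the grasp point. The pads swing forward as they close: fully open they stand 13 mm farther back than shut.
Start: joints at [-0.949, 0.04, 0.085, 0, -1.615, -0.334], TCP at [0.17, -0.575, 0.231] pointing down, gripper open.
Joint ranges: [-2.56, 2.56], [-1.29, 2.01], [-1.08, 1.49], [-3.29, 1.98], [-2.81, -0.18], [-2.99, 2.99]. Speed limits (rad/s): [2.57, 2.57, 3.01, 3.14, 3.14, 3.14].

## Interface

Orientations are given as [roll, pitch, yaw] about the fixed x, y, z axes, in that order (R = Rz(yaw) Ry(pitch) Rx(roll)).
In Python, from rig import manip gives the robot as it stands.
- The arm moves only by the tool apply_moves, never from a script. Its argument "commands" is one flat list of numbers, 4 for each row, row after row: the shift along the world's x, y, z in cm, then the turn about the world's z in rad. A call has 1 to 20 rows; each row shifts and turns the commanded pose from where the row before left it; what a row does not reach is not made up. A row lasts 1/8 s, in which the tool goes at most 62.5 mm and 10.7 degrees, less where a joint would pass 70% of its speed; a pose out of reach is approached as far as the arm can. A call with a gripper value outside its range is refused whole. "fingers" is the finger opening in cm, from 0 to 8.54, set as the call begins (left out, the last holds). The fingers move at their own pace and stop on an object; "grip_force" is the grip in N (left out, the last holds). Time passes only in rows, so rows that do not move let the fingers close. It gives the time, the measured TCP pose, the force, the opening and the grip force at its end, in the units of the state.
- manip.sense(): the state, without advancing time (a new reading comes with each control period).
- manip.get_image(name): name is "scene" or "top" or "wrist"; returns a dict with "img" (384x512x3 uint8, red, green, blue), "z_map" (384x512 float32, m along the optical axis (not along the pixel's ray), 0 where there is no reading), "mtx" (3x3 intrinsics, pixels), "rvec" (rotation vector, rad) and "tvec" (3), from world to camera coordinates, as OpenCV has them; the wrist camera has in their place "tool_from_camera" (4x4, takes a point from camera to tool coordinates, whose origin is the TCP and whose axes are the flange's). Camera axes: x right, y down, z forward; pixel columns grow to the right and rows downward; lengths in m; the calibration is good to about 2 mm. A picture is of the moment at which its call begins: read the wrist's pose just before it.
- manip.job_done(): hands the job in; it is judged then, once.
The state is a dict: "time": time; "joint_positions": joint angles; "qvel": joint speeds; "joint_torque": joint torques, N m; "tcp_pos": TCP position; "tcp_rot": TCP orientation; "force": force on the tool from outside, world axes, zero at the start; "wrist_torque": the same for the moment, N m; "gripper_width": finger opening in m; "gripper_force": force on a finger pad.
Only numpy, scipy, OpenCV 4.12 (cv2) and the standard library are available. Lean on these libraries where they do the work, as an engineer would, in place of code of your own. Each camera call takes 0.05 s, during which the arm holds its last target. There are 200 camera calls.

## Task

Measuring is finished: clear the five parts off the brown mat. Lay the two sound turquoise caps next to each other in the green tray, the turquoise cap with the red dot in the red tray, the black spacer ring in the blue tray, and put the steel setting ring back into the round recess of its wooden case. Set everything down gently, flat on the floor of its place and the same way up as now, do not drop anything, and leave the caliper where it lies.

Things in the scene. Friction and masses are not known exactly. Their poses are not given: they have to be found in the camera images.
- cap_a_c (a point): Sound turquoise moulded end cap lying flange down: round hub 40 mm in diameter, closed on top, on a flange 50 mm in diameter and 5 mm thick, with three round screw lugs reaching 31 mm from the axis; 28 mm high in all, about 35 g. Grip the hub above the flange. The point is on the axis, half-way up (14 mm above the underside); z is up along the axis. No red dot. All five parts start on a brown mat, 2 mm thick, on the bench.
- cap_b_c (a point): Sound turquoise moulded end cap lying flange down: round hub 40 mm in diameter, closed on top, on a flange 50 mm in diameter and 5 mm thick, with three round screw lugs reaching 31 mm from the axis; 28 mm high in all, about 35 g. Grip the hub above the flange. The point is on the axis, half-way up (14 mm above the underside); z is up along the axis. No red dot. The same as cap_a.
- cap_reject_c (a point): Rejected turquoise moulded end cap lying flange down: round hub 40 mm in diameter, closed on top, on a flange 50 mm in diameter and 5 mm thick, with only two screw lugs (the third is missing) reaching 31 mm from the axis; 28 mm high in all, about 35 g. Grip the hub above the flange. The point is on the axis, half-way up (14 mm above the underside); z is up along the axis. A red round sticker, 22 mm across, is on its top.
- spacer_c (a point): Black plastic spacer ring lying flat: outside diameter 54 mm, bore 24 mm, 16 mm thick, about 45 g. The point is at its centre, half-way up (8 mm above the underside, on the axis of the bore); z is up along the axis.
- setting_ring_c (a point): Polished steel setting ring (master gauge) lying flat: outside diameter 50 mm, bore 20 mm, 24 mm thick, about 0.28 kg. The point is at its centre, half-way up (12 mm above the underside, on the axis of the bore); z is up along the axis.
- tray_green: Green plastic sorting tray, open on top, fixed to the bench: outside 130 mm (x) by 190 mm (y), 28 mm high, walls and floor 4 mm thick (inside 122 by 182 mm). A white label card slopes outward on its front. Origin: centre of the underside, on the bench; x and y along the sides, x from the card side to the far side, z up. It belongs to the two sound caps; they fit side by side along y.
- tray_red: Red plastic sorting tray, open on top, fixed to the bench: outside 130 mm by 130 mm, 28 mm high, walls and floor 4 mm thick (inside 122 by 122 mm). A white label card slopes outward on its front. Origin: centre of the underside, on the bench; x and y along the sides, x from the card side to the far side, z up. It belongs to rejects.
- tray_blue: Blue plastic sorting tray, open on top, fixed to the bench: outside 130 mm by 130 mm, 28 mm high, walls and floor 4 mm thick (inside 122 by 122 mm). A white label card slopes outward on its front. Origin: centre of the underside, on the bench; x and y along the sides, x from the card side to the far side, z up. It belongs to spacer rings.
- case_recess (a point): Wooden gauge case, 108 mm square and 14 mm high, fixed to the bench, its lid folded right back flat on the bench on the far side (+x). Its dark grey foam insert has one round recess, 66 mm in diameter and 6 mm deep, floored with pale felt, for the setting ring. The point is the centre of the recess floor, 8 mm above the bench (the insert's top face is 14 mm above the bench); z is up, x towards the lid.
- caliper: Bystander: digital caliper lying on the bench just beside the left (+y) end of the brown mat, about 240 mm long along its y axis, 14 mm high; it is to stay where it is. Origin on its underside. (A fixed white bottle, 44 mm across and 110 mm high, and a fixed sticker roll, 60 mm across and 22 mm high, stand beyond the trays, about 0.82 m from the robot.)

How it is judged:
By the outcome, as a careful person would: the job done as asked, in the order asked, and still so for the second after the job is handed in, with the robot touching nothing.
It also fails if it takes over 109 s, if anything falls off the work surface, if the arm or the gripper's body presses on something with over 40 N, if the wrist force passes 120 N, or if a joint passes its speed limit or range.

## Working session

There is one attempt and no reset: what is moved stays moved. The work goes in short steps, Python scripts to look and compute and a tool call to move; the robot and the scene stay as the last step left them, time stands still between calls to the robot, and variables do not carry over. Pictures are saved under pics/ and viewed, at most 14 in all, crops included, and the job is handed in when it is done.

Besides the shell and the picture viewer there is one more tool, called after ">>>" by a JSON object that holds its "method" and its "body". apply_moves: Moves the arm, as the interface text tells. Its arguments: {"type":"object","properties":{"commands":{"type":"array"},"fingers":{"type":"number"},"grip_force":{"type":"number"}},"required":["commands"]}

```bash
mkdir -p pics; cat > h.py <<'E'
import numpy as np, cv2
from rig import manip
def grab(n):
    s=manip.sense(); d=manip.get_image(n)
    if n=='wrist':
        T=np.array(d['tool_from_camera']); r=s['tcp_rot']
        from scipy.spatial.transform import Rotation as Ro
        R=Ro.from_euler('xyz',r).as_matrix(); W=np.eye(4);W[:3,:3]=R;W[:3,3]=s['tcp_pos']
        C=W@T
    else:
        R=cv2.Rodrigues(np.array(d['rvec'],float))[0]; C=np.eye(4);C[:3,:3]=R.T;C[:3,3]=-R.T@np.array(d['tvec']).ravel()
    d['C']=C; return d
def ray(d,u,v,z):
    k=np.linalg.inv(d['mtx'])@np.array([u,v,1.]); r=d['C'][:3,:3]@k; o=d['C'][:3,3]
    return o+r*(z-o[2])/r[2]
def save(d,n): cv2.imwrite('pics/'+n+'.png',cv2.cvtColor(d['img'],cv2.COLOR_RGB2BGR))
def cloud(d):
    h,w=d['z_map'].shape; u,v=np.meshgrid(np.arange(w),np.arange(h))
    k=np.linalg.inv(d['mtx'])@np.stack([u.ravel(),v.ravel(),np.ones(h*w)])
    return ((d['C'][:3,:3]@(k*d['z_map'].ravel())).T+d['C'][:3,3]).reshape(h,w,3)
E
python3 - <<'E'
from h import *
for n in ['top','scene']:
    d=grab(n); save(d,n+'0'); print(n,d['C'][:3,3].round(3),d['mtx'][0,0])
a,b=[cv2.imread('pics/%s0.png'%n) for n in('top','scene')]
print(manip.sense())
E
```

```text
top [0.245 0.022 1.114] 442.9103694715172
scene [1.035 0.287 0.939] 432.5557148766147
{'time': 0.1, 'joint_positions': array([-9.49322546e-01,  4.07676171e-02,  8.39046917e-02, -3.82940472e-04,
       -1.61549685e+00, -3.33687877e-01]), 'qvel': array([ 4.37596383e-04, -1.90332928e-03,  3.36911987e-03,  2.59281427e-03,
        5.72754948e-04, -7.42898279e-05]), 'joint_torque': array([-5.25267591e-03, -3.69340503e+01,  3.48283875e+01,  6.95178241e+00,
       -4.49278523e-03, -4.45730620e-06]), 'tcp_pos': array([ 0.17027009, -0.57502742,  0.23037141]), 'tcp_rot': array([ 3.13999014e+00, -1.50592836e-04, -2.85378982e+00]), 'force': array([ 0.86892378, -0.30880866, -0.01644038]), 'wrist_torque': array([-0.00026652, -0.03350067, -0.00154179]), 'gripper_force': 0.0, 'gripper_width': 0.08508728571277781}
```

View pics/top0.png

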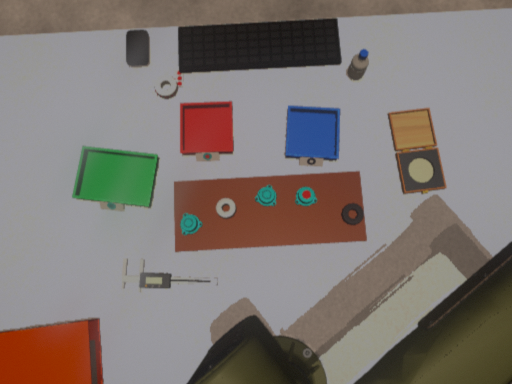

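View pics/scene0.png

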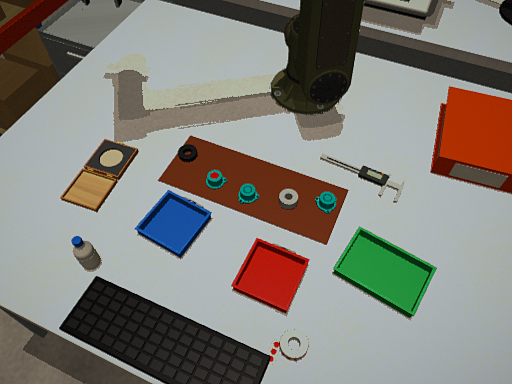

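The top view shows sound caps at (189,223) and (266,196), the reject at (306,196), the steel ring at (226,208) and the spacer at (352,214). Trays are green (117,177), red (207,128) and blue (313,132), with the recess at (420,171). The scene view agrees.

```bash
python3 - <<'E'
from h import *
d=grab('top'); P=cloud(d); hsv=cv2.cvtColor(d['img'],cv2.COLOR_RGB2HSV)
v,u=np.mgrid[:384,:512]
for n,(a,b),z,lo in [('capL',(189,223),.03,.024),('capM',(266,196),.03,.024),('rej',(306,196),.03,.024),('steel',(226,208),.026,.02),('spacer',(352,214),.018,.012)]:
    m=(np.hypot(u-a,v-b)<16)&(P[...,2]>lo)&(P[...,2]<.045)
    c=ray(d,u[m].mean(),v[m].mean(),z)
    (x,y),r=cv2.minEnclosingCircle(np.float32(np.stack([u[m],v[m]],1)))
    print(n,m.sum(),c.round(4),ray(d,x,y,z).round(4),r,np.median(P[m][:,2]).round(4))
H,S,V=[hsv[...,i].astype(int) for i in range(3)]
for n,(a,b),m in [('green',(117,177),(H>45)&(H<75)&(S>130)),('red',(207,128),((H<6)|(H>174))&(S>180)),('blue',(313,132),(H>105)&(H<125)&(S>130))]:
    m=m&(np.abs(u-a)<50)&(np.abs(v-b)<38)&(P[...,2]>.018)&(P[...,2]<.04)
    q=[ray(d,i,j,.028)[:2] for i,j in zip(u[m],v[m])]
    r=cv2.minAreaRect(np.float32(q)*1000); print(n,m.sum(),r)
m=(np.hypot(u-420,v-171)<16)&(V>120)
k,l,st,ce=cv2.connectedComponentsWithStats(m.astype(np.uint8)); i=1+st[1:,4].argmax()
print('recess',st[i],ray(d,*ce[i],.008), np.median(P[l==i][:,2]))
E
```

```text
capL 202 [0.3939 0.2014 0.03  ] [0.3941 0.2016 0.03  ] 8.066293716430664 0.0305
capM 197 [0.4534 0.0052 0.03  ] [0.4533 0.0053 0.03  ] 7.950275421142578 0.0298
rej 194 [ 0.4481 -0.0938  0.03  ] [ 0.4482 -0.0938  0.03  ] 7.8550896644592285 0.0299
steel 263 [0.4273 0.1087 0.026 ] [0.4274 0.1086 0.026 ] 9.921217918395996 0.0259
spacer 295 [ 0.3954 -0.2069  0.018 ] [ 0.3953 -0.2066  0.018 ] 10.920265197753906 0.0176
green 266 ((522.4249267578125, 381.8494873046875), (189.7891387939453, 131.720458984375), 79.77598571777344)
red 172 ((639.0999145507812, 149.81735229492188), (130.19091796875, 129.54127502441406), 88.87606048583984)
blue 485 ((610.3827514648438, -122.68507385253906), (133.17391967773438, 132.9654541015625), 83.2776870727539)
recess [409 158  24  24 457] [ 0.49790317 -0.39340787  0.008     ] 0.007900067447911496
```

Top-view positions agree well with the known sizes, so I'm approaching the left cap for a close look with the wrist camera.

>>> {"method": "apply_moves", "body": {"commands": [3.8,3.8,0,0,3.8,3.8,0,0,3.8,3.8,0,0,3.8,3.8,0,0,3.8,3.8,0,0,3.4,3.5,0,0,0,4.6,0,0.1,0,4.6,0,0.1,0,4.6,0,0.1,0,4.6,0,0.1,0,4.6,0,0.1,0,4.6,0,0.1,0,4.6,0,0.1,0,4.6,0,0.1,0,4.6,0,0.1,0,4.6,-1,0.1,0,4.6,-2,0.1,0,4.5,-2,0,0,0,0,0,0,0,0,0], "fingers": 6.5, "grip_force": 25}}

```text
time: 2.65
tcp_pos: [0.3943, 0.2005, 0.1814]
tcp_rot: [-3.141, -0.0, -1.753]
force: [0.1, -0.3, 0.6]
gripper_width: 0.0651
gripper_force: 0.0
```

```bash
python3 - <<'E'
from h import *
s=manip.sense();print(s['tcp_pos'],s['tcp_rot'],s['joint_positions'],s['time'],s['gripper_width'])
d=grab('wrist'); save(d,'w1'); P=cloud(d); v,u=np.mgrid[:384,:512]
r=np.hypot(P[...,0]-.3939,P[...,1]-.2014)
top=(r<.03)&(P[...,2]>.024)&(P[...,2]<.04)&(d['z_map']>0)
print('hub',top.sum(),ray(d,u[top].mean(),v[top].mean(),.03))
lug=(r>.0265)&(r<.032)&(P[...,2]>.005)&(P[...,2]<.03)
a=np.degrees(np.arctan2(P[...,1]-.2014,P[...,0]-.3939))[lug]
h,e=np.histogram(a,36,(-180,180)); print([(int(x),int(n)) for x,n in zip(e,h) if n>5]); print(np.percentile(P[lug][:,2],[10,50,90]))
E
```

```text
[0.39433565 0.20053783 0.18142844] [-3.14145633e+00 -4.45997960e-04 -1.75335124e+00] [ 9.30988146e-01 -3.97873256e-01 -3.87711626e-01  3.19239905e-04
 -1.58129795e+00 -1.11353973e+00] 2.65 0.06507233912996296
hub 984 [0.38954486 0.19957546 0.03      ]
[(-180, 9), (-170, 7), (-160, 8), (-150, 8), (-140, 6), (-120, 15), (-110, 20), (-100, 20), (140, 19), (150, 17), (160, 14), (170, 7)]
[0.00593166 0.00674093 0.00772418]
```

View pics/w1.png

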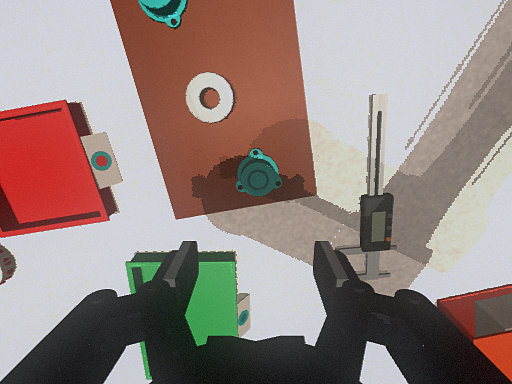

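The wrist view shows the cap at (259,175), with three low lugs (tops at about z 7 mm) that the fingers clear at any yaw. I'm descending to grip the hub.

>>> {"method": "apply_moves", "body": {"commands": [-0.1,0,-3,0,0,0,-3,0,0,0,-3,0,0,0,-3,0,0,0,-2.5,0,0,0,-1.5,0,0,0,-0.7,0,0,0,-0.4,0,0,0,0,0]}}

```text
time: 3.82
tcp_pos: [0.3936, 0.2009, 0.0108]
tcp_rot: [-3.141, 0.001, -1.754]
force: [-0.3, -0.0, 1.3]
gripper_width: 0.0651
gripper_force: 0.0
```

>>> {"method": "apply_moves", "body": {"commands": [0,0,0,0,0,0,0,0,0,0,0,0,0,0,0,0,0,0,0,0,0,0,0,0], "fingers": 3.0}}

```text
time: 4.58
tcp_pos: [0.3938, 0.2011, 0.011]
tcp_rot: [-3.141, 0.001, -1.754]
force: [-0.5, -0.1, 5.3]
gripper_width: 0.0386
gripper_force: 25.6
```

>>> {"method": "apply_moves", "body": {"commands": [0,0,1,0,0,0,2,0,0,0,3,0,0,0,3,0,2,3.3,0,0,2,3.3,0,0,2,3.3,0,0,2,3.3,0,0,2,3.3,0,0,2,3.3,0,0,1.6,2.4,0,0,0,0,0,0,0,0,0,0]}}

```text
time: 6.2
tcp_pos: [0.529, 0.4222, 0.0998]
tcp_rot: [3.141, -0.001, -1.754]
force: [0.4, -1.0, -0.7]
gripper_width: 0.039
gripper_force: 25.3
```

```bash
python3 - <<'E'
from h import *
d=grab('top'); save(d,'t1'); 
d=grab('scene'); save(d,'s1'); s=manip.sense(); print(s['tcp_pos'],s['tcp_rot'],s['force'],s['gripper_width'])
a=cv2.imread('pics/t1.png')[100:300,40:300]; b=cv2.imread('pics/s1.png')[100:350,280:512]
a=cv2.resize(a,None,fx=1.5,fy=1.5);b=cv2.resize(b,(390,420)); a=cv2.copyMakeBorder(a,0,120,0,0,0); cv2.imwrite('pics/c1.png',np.hstack([a,b]))
E
```

```text
[0.52907673 0.42215545 0.10056997] [ 3.14148201e+00 -5.27112764e-06 -1.75398461e+00] [-0.03223052  0.77631221 -0.36947689] 0.03908671055140433
```

View pics/c1.png

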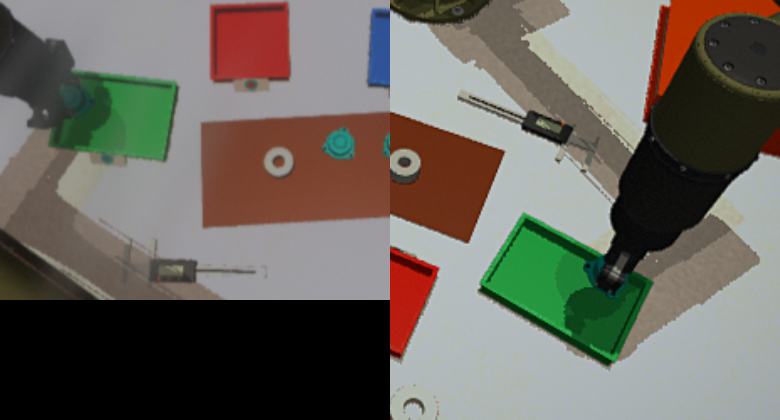

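The cap is held level at the far end of the green tray, so I'm lowering it.

>>> {"method": "apply_moves", "body": {"commands": [0,0,-2,0,0,0,-2.5,0,0,0,-2,0,0,0,-1,0,0,0,-0.5,0,0,0,-0.3,0,0,0,-0.2,0,0,0,-0.1,0,0,0,-0.1,0,0,0,0,0]}}

```text
time: 7.55
tcp_pos: [0.5293, 0.4227, 0.0133]
tcp_rot: [3.142, 0.0, -1.754]
force: [0.3, -0.1, -0.0]
gripper_width: 0.0391
gripper_force: 25.3
```

>>> {"method": "apply_moves", "body": {"commands": [0,0,-0.05,0,0,0,-0.05,0,0,0,0,0]}}

```text
time: 7.92
tcp_pos: [0.5295, 0.4228, 0.0131]
tcp_rot: [-3.141, 0.0, -1.754]
force: [-2.5, -0.9, 5.7]
gripper_width: 0.0387
gripper_force: 25.8
```

>>> {"method": "apply_moves", "body": {"commands": [0,0,0,0,0,0,0,0,0,0,0,0,0,0,0,0,0,0,1.5,0,0,0,3,0,0,0,4,0,-0.8,-4.2,0,0,-0.8,-4.2,0,0,-0.8,-4.2,0,0,-0.8,-4.2,0,0,-0.8,-4.2,0,0,-0.8,-4.2,0,0,-0.8,-4.2,0,0,-0.8,-4.2,0,0,-0.8,-4.2,0,0,-0.4,-3.9,0,0,0,0,0,0,0,0,0,0], "fingers": 6.5}}

```text
time: 10.3
tcp_pos: [0.4537, 0.0059, 0.0982]
tcp_rot: [-3.14, 0.001, -1.754]
force: [-0.2, -0.2, 0.1]
gripper_width: 0.0652
gripper_force: 0.0
```

```bash
python3 - <<'E'
from h import *
d=grab('top'); P=cloud(d); s=manip.sense(); print(s['tcp_pos'],s['tcp_rot'])
m=(np.hypot(P[...,0]-.53,P[...,1]-.423)<.028)&(P[...,2]>.026)&(P[...,2]<.045); v,u=np.where(m)
print(m.sum(),ray(d,u.mean(),v.mean(),.032),np.percentile(P[m][:,2],[10,50,90]))
E
```

```text
[0.45362287 0.00621936 0.09796006] [-3.14074907e+00  6.47942955e-04 -1.75343806e+00]
199 [0.53069759 0.4219027  0.032     ] [0.02965244 0.03235712 0.03457601]
```

>>> {"method": "apply_moves", "body": {"commands": [0,-0.1,-3,0,0,0,-3,0,0,0,-1.5,0,0,0,-0.8,0,0,0,-0.4,0,0,0,0,0]}}

```text
time: 11.1
tcp_pos: [0.4537, 0.0049, 0.0108]
tcp_rot: [-3.141, 0.0, -1.754]
force: [-0.9, 0.3, 0.7]
gripper_width: 0.0647
gripper_force: 0.0
```

>>> {"method": "apply_moves", "body": {"commands": [0,0,0,0,0,0,0,0,0,0,0,0,0,0,0,0,0,0,0,0,0,0,0,0], "fingers": 3.0}}

```text
time: 11.85
tcp_pos: [0.4539, 0.0048, 0.0111]
tcp_rot: [-3.14, 0.0, -1.754]
force: [0.0, -0.3, 6.2]
gripper_width: 0.0388
gripper_force: 25.6
```

>>> {"method": "apply_moves", "body": {"commands": [0,0,1,0,0,0,2,0,0,0,3,0,0,0,3,0,0.7,3.7,0,0,0.7,3.7,0,0,0.7,3.7,0,0,0.7,3.7,0,0,0.7,3.7,0,0,0.7,3.7,0,0,0.7,3.7,0,0,0.7,3.7,0,0,0.5,4,0,0,0,0,0,0,0,0,0,0]}}

```text
time: 13.72
tcp_pos: [0.514, 0.3404, 0.0999]
tcp_rot: [3.141, -0.001, -1.754]
force: [0.8, 0.2, -0.4]
gripper_width: 0.0384
gripper_force: 25.3
```

>>> {"method": "apply_moves", "body": {"commands": [0,0,-2,0,0,0,-2.5,0,0,0,-2,0,0,0,-1,0,0,0,-0.5,0,0,0,-0.3,0,0,0,-0.2,0,0,0,-0.1,0,0,0,-0.1,0,0,0,-0.05,0,0,0,0,0]}}

```text
time: 15.1
tcp_pos: [0.5144, 0.3408, 0.0132]
tcp_rot: [-3.141, 0.0, -1.754]
force: [-1.3, -0.4, 2.1]
gripper_width: 0.0387
gripper_force: 25.5
```

Touching, so I'm releasing it and going to the reject at (0.448, -0.094).

>>> {"method": "apply_moves", "body": {"commands": [0,0,0,0,0,0,0,0,0,0,0,0,0,0,0,0,0,0,1.5,0,0,0,3,0,0,0,4,0,-0.6,-4,0,0,-0.6,-4,0,0,-0.6,-4,0,0,-0.6,-4,0,0,-0.6,-4,0,0,-0.6,-4,0,0,-0.6,-4,0,0,-0.6,-4,0,0,-0.6,-4,0,0,-0.6,-4,0,0,-0.6,-3.5,0,0,0,0,0,0,0,0,0,0], "fingers": 6.5}}

```text
time: 17.6
tcp_pos: [0.4486, -0.0942, 0.0986]
tcp_rot: [-3.14, 0.0, -1.754]
force: [0.1, 0.0, 0.3]
gripper_width: 0.0647
gripper_force: 0.0
```

```bash
python3 - <<'E'
from h import *
d=grab('top'); P=cloud(d); s=manip.sense(); print(s['tcp_pos'],s['tcp_rot'])
for a,b in((.53,.423),(.515,.341)):
    m=(np.hypot(P[...,0]-a,P[...,1]-b)<.028)&(P[...,2]>.026)&(P[...,2]<.045); v,u=np.where(m)
    print(m.sum(),ray(d,u.mean(),v.mean(),.032),np.percentile(P[m][:,2],[10,50,90]))
E
```

```text
[ 0.44860194 -0.09387601  0.09842173] [-3.14075610e+00  3.66389556e-04 -1.75342230e+00]
198 [0.53090941 0.42196447 0.032     ] [0.02947261 0.03232377 0.03528679]
199 [0.51561503 0.3397443  0.032     ] [0.02914464 0.03214229 0.03460573]
```

>>> {"method": "apply_moves", "body": {"commands": [0,0,-2.5,0,0,0,-2.5,0,0,0,-1,0,0,0,0,0]}}

```text
time: 18.15
tcp_pos: [0.4483, -0.0939, 0.0377]
tcp_rot: [3.141, -0.001, -1.753]
force: [0.6, -0.6, 0.4]
gripper_width: 0.0649
gripper_force: 0.0
```

>>> {"method": "apply_moves", "body": {"commands": [0,0,-1.5,0,0,0,-0.8,0,0,0,-0.4,0,0,0,0,0]}}

```text
time: 18.65
tcp_pos: [0.4482, -0.0944, 0.0105]
tcp_rot: [3.141, -0.0, -1.754]
force: [-0.8, 0.2, -0.5]
gripper_width: 0.0647
gripper_force: 0.0
```

>>> {"method": "apply_moves", "body": {"commands": [0,0,0,0,0,0,0,0,0,0,0,0,0,0,0,0,0,0,0,0,0,0,0,0], "fingers": 3.0}}

```text
time: 19.4
tcp_pos: [0.4487, -0.0943, 0.0113]
tcp_rot: [-3.141, 0.0, -1.754]
force: [-0.2, 0.5, 5.3]
gripper_width: 0.0388
gripper_force: 25.9
```

>>> {"method": "apply_moves", "body": {"commands": [0,0,1,0,0,0,2,0,0,0,3,0,0,0,3,0,2.5,3,0,0,2.5,3,0,0,2.5,3,0,0,2.5,3,0,0,2.5,3,0,0,2.5,3,0,0,2.5,3,0,0,1.6,3.4,0,0,0,0,0,0,0,0,0,0]}}

```text
time: 21.15
tcp_pos: [0.6389, 0.1495, 0.1002]
tcp_rot: [3.14, -0.001, -1.754]
force: [-0.3, -0.5, -0.7]
gripper_width: 0.0384
gripper_force: 25.4
```

>>> {"method": "apply_moves", "body": {"commands": [0,0,-2,0,0,0,-2.5,0,0,0,-2,0,0,0,-1,0,0,0,-0.5,0,0,0,-0.3,0,0,0,-0.2,0,0,0,-0.1,0,0,0,-0.1,0,0,0,-0.05,0,0,0,0,0]}}

```text
time: 22.52
tcp_pos: [0.6394, 0.1497, 0.0134]
tcp_rot: [-3.142, 0.0, -1.754]
force: [-0.2, 1.1, -0.5]
gripper_width: 0.0387
gripper_force: 25.4
```

>>> {"method": "apply_moves", "body": {"commands": [0,0,-0.05,0,0,0,-0.05,0,0,0,0,0]}}

```text
time: 22.9
tcp_pos: [0.6395, 0.1497, 0.0133]
tcp_rot: [-3.141, 0.0, -1.754]
force: [-2.8, -0.8, 5.3]
gripper_width: 0.0389
gripper_force: 26.0
```

>>> {"method": "apply_moves", "body": {"commands": [0,0,0,0,0,0,0,0,0,0,0,0,0,0,0,0,0,0,1.5,0,0,0,3,0,0,0,4,0,-2.7,-3.9,0,0,-2.7,-3.9,0,0,-2.7,-3.9,0,0,-2.7,-3.9,0,0,-2.7,-3.9,0,0,-2.7,-3.9,0,0,-2.7,-3.9,0,0,-2.7,-3.9,0,0,-2.8,-4.4,0,0,0,0,0,0,0,0,0,0], "fingers": 6.5}}

```text
time: 25.15
tcp_pos: [0.3957, -0.2064, 0.0982]
tcp_rot: [-3.14, 0.0, -1.754]
force: [0.8, -0.3, -0.8]
gripper_width: 0.0652
gripper_force: 0.0
```

```bash
python3 - <<'E'
from h import *
d=grab('top'); P=cloud(d); s=manip.sense(); print(s['tcp_pos'],s['tcp_rot'],s['joint_positions'])
for a,b in((.639,.15),):
    m=(np.hypot(P[...,0]-a,P[...,1]-b)<.028)&(P[...,2]>.026)&(P[...,2]<.045); v,u=np.where(m)
    print(m.sum(),ray(d,u.mean(),v.mean(),.032),np.percentile(P[m][:,2],[10,50,90]))
E
```

```text
[ 0.3958272  -0.20595352  0.09796799] [-3.14057854e+00  1.14897750e-04 -1.75341456e+00] [-2.36978526e-02 -3.71198093e-01 -5.20107641e-01  4.75693800e-05
 -1.42086726e+00 -1.58927521e-01]
185 [0.64027809 0.14930914 0.032     ] [0.02906404 0.03181591 0.03489853]
```

>>> {"method": "apply_moves", "body": {"commands": [0,0,-3,0,0,0,-3,0,0,0,-2,0,0,0,-0.8,0,0,0,-0.4,0,0,0,-0.1,0,0,0,0,0], "fingers": 7.5}}

```text
time: 26.08
tcp_pos: [0.3958, -0.2063, 0.0049]
tcp_rot: [-3.141, -0.0, -1.754]
force: [-0.4, 0.0, -0.4]
gripper_width: 0.0747
gripper_force: 0.0
```

>>> {"method": "apply_moves", "body": {"commands": [0,0,0,0,0,0,0,0,0,0,0,0,0,0,0,0,0,0,0,0,0,0,0,0], "fingers": 4.4}}

```text
time: 26.82
tcp_pos: [0.3958, -0.2065, 0.0051]
tcp_rot: [-3.141, -0.0, -1.754]
force: [-2.9, 1.0, 5.4]
gripper_width: 0.0534
gripper_force: 26.2
```

>>> {"method": "apply_moves", "body": {"commands": [0,0,1,0,0,0,2,0,0,0,3,0,0,0,3,0,3.5,1.4,0,0,3.5,1.4,0,0,3.5,1.4,0,0,3.5,1.4,0,0,3.5,1.4,0,0,3.9,1.4,0,0,0,0,0,0,0,0,0,0]}}

```text
time: 28.32
tcp_pos: [0.6089, -0.1223, 0.0939]
tcp_rot: [3.14, -0.0, -1.754]
force: [-0.3, 0.6, -0.2]
gripper_width: 0.0531
gripper_force: 26.5
```

>>> {"method": "apply_moves", "body": {"commands": [0,0,-2,0,0,0,-2.5,0,0,0,-2,0,0,0,-1,0,0,0,-0.5,0,0,0,-0.3,0,0,0,-0.2,0,0,0,-0.1,0,0,0,-0.1,0,0,0,-0.05,0,0,0,0,0]}}

```text
time: 29.7
tcp_pos: [0.6095, -0.1223, 0.0072]
tcp_rot: [-3.141, -0.0, -1.754]
force: [-1.5, 0.6, 2.1]
gripper_width: 0.053
gripper_force: 26.7
```

>>> {"method": "apply_moves", "body": {"commands": [0,0,0,0,0,0,0,0,0,0,0,0,0,0,0,0,0,0,1.5,0,0,0,3,0,0,0,4.5,0,-2.6,3.3,0,0,-2.6,3.3,0,0,-2.6,3.3,0,0,-2.6,3.3,0,0,-2.6,3.3,0,0,-2.6,3.3,0,0,-2.6,3.3,0,0,0,0,0,0,0,0,0,0], "fingers": 7.0}}

```text
time: 31.7
tcp_pos: [0.4277, 0.1088, 0.0978]
tcp_rot: [-3.14, 0.001, -1.753]
force: [0.6, -1.3, -1.1]
gripper_width: 0.0698
gripper_force: 0.0
```

```bash
python3 - <<'E'
from h import *
d=grab('top'); P=cloud(d); s=manip.sense(); print(s['tcp_pos'],s['tcp_rot'])
m=(np.hypot(P[...,0]-.61,P[...,1]+.1225)<.035)&(P[...,2]>.014)&(P[...,2]<.035); v,u=np.where(m)
print(m.sum(),ray(d,u.mean(),v.mean(),.02),np.percentile(P[m][:,2],[10,50,90]))
E
```

```text
[0.42775452 0.10838897 0.09744576] [-3.14092279e+00  4.32383706e-04 -1.75421214e+00]
268 [ 0.61010338 -0.12333262  0.02      ] [0.01661258 0.01990735 0.02250692]
```

>>> {"method": "apply_moves", "body": {"commands": [0,0,-3,0,0,0,-3,0,0,0,-1.5,0,0,0,-0.8,0,0,0,-0.4,0,0,0,0,0]}}

```text
time: 32.5
tcp_pos: [0.4277, 0.1088, 0.0103]
tcp_rot: [-3.141, 0.0, -1.754]
force: [-0.8, 0.8, 0.6]
gripper_width: 0.0699
gripper_force: 0.0
```

>>> {"method": "apply_moves", "body": {"commands": [0,0,0,0,0,0,0,0,0,0,0,0,0,0,0,0,0,0,0,0,0,0,0,0], "fingers": 4.0, "grip_force": 50}}

```text
time: 33.25
tcp_pos: [0.428, 0.1091, 0.011]
tcp_rot: [-3.14, 0.001, -1.753]
force: [-2.1, -0.6, 5.7]
gripper_width: 0.0473
gripper_force: 52.4
```

>>> {"method": "apply_moves", "body": {"commands": [0,0,0.5,0,0,0,1,0,0,0,2,0,0,0,3,0,0,0,3.5,0,0,0,0,0]}}

```text
time: 34.0
tcp_pos: [0.4287, 0.1094, 0.1131]
tcp_rot: [-3.137, 0.004, -1.754]
force: [0.1, -0.1, -2.5]
gripper_width: 0.0474
gripper_force: 52.0
```

>>> {"method": "apply_moves", "body": {"commands": [0.3,-2,0,0,0.5,-4,0,0,0.6,-4,0,0,0.6,-4,0,0,0.6,-4,0,0,0.6,-4,0,0,0.6,-4,0,0,0.6,-4,0,0,0.6,-4,0,0,0.6,-4,0,0,0.6,-4,0,0,0.5,-4,0,0,0.3,-3,0,0,0,-1.3,0,0,0,0,0,0,0,0,0,0]}}

```text
time: 36.0
tcp_pos: [0.4973, -0.3935, 0.1095]
tcp_rot: [3.141, 0.0, -1.753]
force: [-0.8, 0.1, -1.5]
gripper_width: 0.0476
gripper_force: 52.0
```

```bash
python3 - <<'E'
from h import *
d=grab('wrist'); save(d,'w2');s=manip.sense(); print(s['tcp_pos'],s['tcp_rot'])
E
```

```text
[ 0.49741949 -0.39334662  0.10974399] [ 3.14146150e+00  2.98896177e-04 -1.75284730e+00]
```

View pics/w2.png

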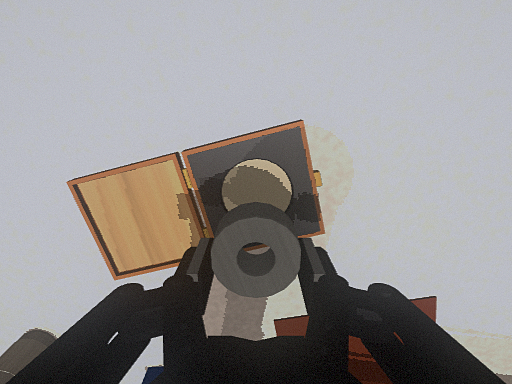

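The wrist view shows the ring (centre 257,250) held level and lined up sideways with the recess (257,190). I'm lowering it.

>>> {"method": "apply_moves", "body": {"commands": [0,0,-2,0,0,0,-2.5,0,0,0,-2,0,0,0,-1,0,0,0,-0.5,0,0,0,-0.4,0,0,0,-0.3,0,0,0,-0.2,0,0,0,-0.1,0,0,0,0,0]}}

```text
time: 37.3
tcp_pos: [0.4973, -0.3943, 0.0198]
tcp_rot: [3.142, -0.0, -1.754]
force: [-0.2, -0.2, -2.8]
gripper_width: 0.0476
gripper_force: 52.0
```

>>> {"method": "apply_moves", "body": {"commands": [0,0,-0.1,0,0,0,-0.05,0,0,0,0,0]}}

```text
time: 37.67
tcp_pos: [0.4973, -0.3943, 0.0182]
tcp_rot: [3.141, -0.0, -1.754]
force: [0.9, -0.5, -1.9]
gripper_width: 0.0469
gripper_force: 52.0
```

>>> {"method": "apply_moves", "body": {"commands": [0,0,-0.05,0,0,0,-0.05,0,0,0,0,0]}}

```text
time: 38.05
tcp_pos: [0.4973, -0.3943, 0.0172]
tcp_rot: [3.141, -0.0, -1.754]
force: [0.3, -0.3, -1.7]
gripper_width: 0.0474
gripper_force: 52.0
```

>>> {"method": "apply_moves", "body": {"commands": [0,0,-0.05,0,0,0,-0.05,0,0,0,0,0]}}

```text
time: 38.42
tcp_pos: [0.4974, -0.3944, 0.017]
tcp_rot: [-3.141, -0.0, -1.754]
force: [-2.6, 2.5, 3.2]
gripper_width: 0.0472
gripper_force: 52.5
```

Contact made, so I'm releasing, rising and backing away to inspect.

>>> {"method": "apply_moves", "body": {"commands": [0,0,0,0,0,0,0,0,0,0,0,0,0,0,0,0,0,0,1.5,0,0,0,3,0,0,0,5,0,0,0,5,0,-2,2,1,0,-2,4,0,0,-2,4,0,0,-2,4,0,0,0,4,0,0,0,0,0,0,0,0,0,0], "fingers": 7.0}}

```text
time: 40.3
tcp_pos: [0.4176, -0.2145, 0.1723]
tcp_rot: [-3.14, -0.0, -1.753]
force: [0.0, -0.9, -0.1]
gripper_width: 0.0701
gripper_force: 0.0
```

```bash
python3 - <<'E'
from h import *
d=grab('top'); save(d,'t9'); P=cloud(d)
for n,a,b,z in(('a',.53,.422,.032),('b',.5155,.34,.032),('rej',.64,.149,.032),('sp',.61,-.123,.02),('ring',.4979,-.3934,.032)):
    m=(np.hypot(P[...,0]-a,P[...,1]-b)<.033)&(P[...,2]>z-.006)&(P[...,2]<.045); v,u=np.where(m)
    print(n,m.sum(),ray(d,u.mean(),v.mean(),z).round(4),np.percentile(P[m][:,2],[10,50,90]).round(4))
E
```

```text
a 199 [0.5308 0.4219 0.032 ] [0.0289 0.032  0.0347]
b 194 [0.516  0.3402 0.032 ] [0.0296 0.0328 0.0352]
rej 183 [0.6404 0.1495 0.032 ] [0.0288 0.0321 0.035 ]<stdin>:5: RuntimeWarning: Mean of empty slice.
  ret = ret.dtype.type(ret / rcount)
Traceback (most recent call last):
IndexError: index -1 is out of bounds for axis 0 with size 0
```

View pics/t9.png

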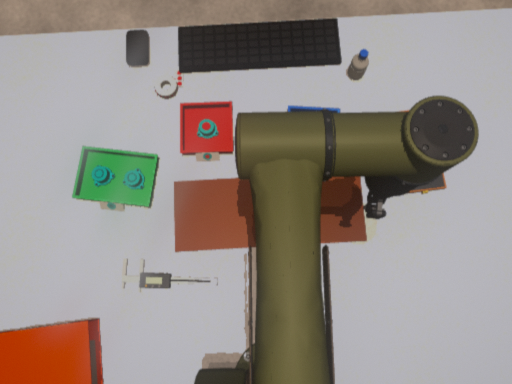

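The top view shows the caps in the green tray at (101,174) and (133,178), the reject in red at (207,129), and the caliper unmoved. The arm hides the blue tray and the case, so I'm checking those with the scene camera.

```bash
python3 - <<'E'
from h import *
d=grab('scene'); save(d,'s9'); P=cloud(d)
for n,a,b,z in(('sp',.61,-.123,.02),('ring',.4979,-.3934,.032)):
    m=(np.hypot(P[...,0]-a,P[...,1]-b)<.034)&(P[...,2]>z-.004)&(P[...,2]<z+.012); v,u=np.where(m)
    if len(u): print(n,m.sum(),ray(d,u.mean(),v.mean(),z).round(4),np.percentile(P[m][:,2],[10,50,90]).round(4))
cv2.imwrite('pics/s9c.png',cv2.resize(cv2.imread('pics/s9.png')[90:270,40:300],None,fx=3,fy=3))
E
```

```text
sp 255 [ 0.6118 -0.126   0.02  ] [0.0172 0.0193 0.0214]
ring 168 [ 0.5004 -0.3955  0.032 ] [0.0288 0.0309 0.0332]
```

View pics/s9c.png

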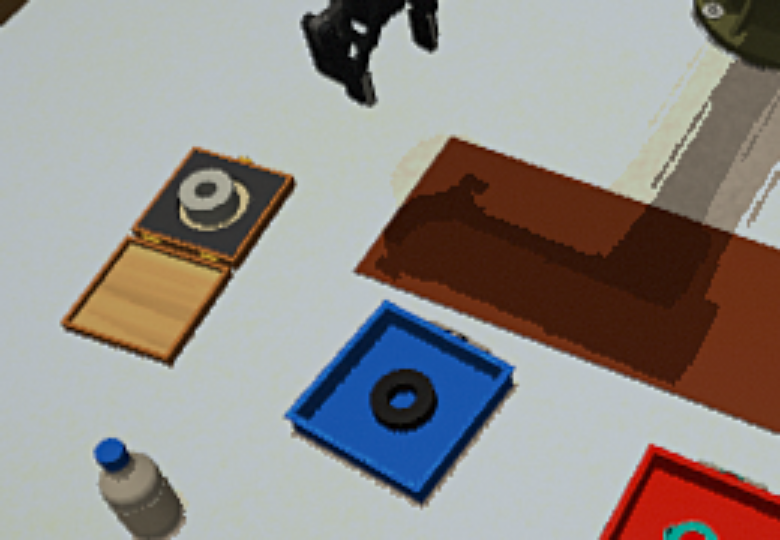

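The ring sits flat in its recess at about (207,192), with its top at z≈0.031. The spacer lies flat in the blue tray at about (403,398), and the mat is clear.

```bash
python3 -c "
from rig import manip
print(manip.job_done())"
```

```text
the job is handed in; nothing more can be done
None
```

All five parts are off the mat and in their places: two sound caps in green, reject in red, spacer in blue, setting ring in its recess. The final pictures show each one flat and the caliper where it was, and I handed the job in at about 40 s.

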